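# Push a miscast figure base under the spring flap of the scrap hopper

## Robot

A 7-joint arm with a two-finger parallel gripper is mounted at the origin on the work surface. World frame = base frame: x ahead of the robot, y to its left, z up, the work surface at z = 0. Lengths are in m, angles in rad, forces in N, time in s.
With the tool pointing down it reaches from about 0.425 to 0.875 m from the base axis. Payload 9.9 kg.
Tool frame: the origin (TCP) lies on the centre line of the jaws, within the pads' length; the fingertips stand arm.tips_ahead ahead of it and the grasp point (between the pads) lies 3 mm ahead of it (arm.tips_ahead is the distance from the TCP to the fingertips, in m); z points along the fingers, y is the line along which they close (so a half turn about z gives the same grasp; the last joint's range is limited). The gripper opens to 85 mm and grips with 20 to 120 N. Pads are 22 mm wide; open, the fingers measure 114 mm over their backs; the gripper's body (76 mm by 85 mm) begins 54 mm behind the grasp point. The pads swing forward as they close: fully open they stand 13 mm farther back than shut.
Start: joints at [1.22, 0.576, 0.025, 1.437, -0.015, 1.129, -0.057], TCP at [0.178, -0.651, 0.253] pointing down, gripper open.
Joint ranges: [-2.76, 2.76], [-0.34, 2.15], [-1.52, 1.57], [0.19, 2.46], [-1.09, 4.23], [0.17, 1.99], [-2.82, 2.82]. Speed limits (rad/s): [2.22, 2.22, 3.01, 3.01, 3.14, 3.14, 3.14].

## Interface

Orientations are given as a rotation vector (axis times angle).
In Python, from plant import arm gives the robot as it stands.
- The arm moves only by the tool play_rows, never from a script. Its argument "series" is a list of rows, each an object with "xyz": the shift along the tool's x, y, z in units of 30 mm (1.0 is 30 mm), a list of three; "roll": the turn about the tool's z in units of 6 degrees (1.0 is 6 degrees). A call has exactly 5 rows; each row is the pose to reach, as a shift and turn from the pose commanded when the call began, along the tool's axes at that moment; what a row does not reach only later rows make up. A row lasts 1/12 s, in which the tool goes at most 41.7 mm and 7.16 degrees, less where a joint would pass 70% of its speed; a pose out of reach is approached as far as the arm can. A call with a gripper value outside its range is refused whole. "claw" is the finger opening in mm, from 0 to 85.4, set as the call begins (left out, the last holds). The fingers move at their own pace and stop on an object; "newtons" is the grip in N (left out, the last holds). Time passes only in rows, so rows that repeat a pose let the fingers close, or fill a call up. It gives the time, the measured TCP pose, the force, the opening and the grip force at its end, in the units of the state.
- arm.get_state(): the state, without advancing time (a new reading comes with each control period).
- arm.get_image(name): name is "side" or "top" or "wrist"; returns a dict with "img" (400x640x3 uint8, red, green, blue), "fovy" (degrees; the focal length in pixels is half the picture's height over the tangent of half this angle, whatever the lens; pixels are square), "cx", "cy" (the principal point, pixels), "dist_coeffs" ([k1, k2, p1, p2, k3] as OpenCV has them; the pictures are not rectified), "rvec" (rotation vector, rad) and "tvec" (3), from world to camera coordinates, as OpenCV has them; the wrist camera has in their place "mount" (4x4, takes a point from camera to tool coordinates, whose origin is the TCP and whose axes are the flange's). Camera axes: x right, y down, z forward; pixel columns grow to the right and rows downward; lengths in m; the calibration is good to about 2 mm. A picture is of the moment at which its call begins: read the wrist's pose just before it. There is no depth.
- arm.close_job(): hands the job in; it is judged then, once.
The state is a dict: "time_s": time; "q": joint angles; "joint_vel": joint speeds; "joint_efforts": joint torques, N m; "ee_pos": TCP position; "eef_rot": TCP orientation; "ft_force": force on the tool from outside, world axes, zero at the start; "moment": the same for the moment, N m; "grip_width": opening from 0.0 (shut) to 1.0 (fully open); "grip_force": force on a finger pad.
Only numpy, scipy, OpenCV 4.12 (cv2) and the standard library are available. Lean on these libraries where they do the work, as an engineer would, in place of code of your own. Each camera call takes 0.05 s, during which the arm holds its last target. There are 200 camera calls.

## Task

Get rid of the miscast blue figure base lying in the lane of the scrap hopper: with one fingertip press the red paddle down and hold the amber spring flap wide open, and while it is open push the base with the other fingertip along the lane and in under the flap until it drops into the hopper. Never pick the base up. Then let go so that the flap springs fully shut, and leave everything else on the bench where it stands.

Things in the scene. Friction and masses are not known exactly. Their poses are not given: they have to be found in the camera images.
- hopper: Grey scrap hopper fixed to the bench, 220 mm long. Origin on the bench (z = 0) on the lane's centre line, under the front edge of the mouth; x = push direction along the lane, y to its left, z up. Lane: flat deck 70 mm above the bench, x = -140 to 0 mm, 39 mm wide between two guides 6 mm wide, 4 mm high. Two end brackets reach 88 mm (at y = -35, x = -136 and 76 mm).
- mouth (a point): Middle of the hopper's mouth at deck height (x = 34, y = 0, z = 70 mm of the hopper). The mouth is a well with vertical walls, 68 mm along x by 44 mm, 65 mm deep below the deck. A base pushed over its front edge tips in and falls.
- hinge (a point): Point on the flap's hinge axis (x = 0, y = -35, z = 78 mm of the hopper). The axis runs parallel to the lane as a steel tube 8 mm thick, from x = -133 to 73 mm.
- flap (a joint): Angle of the amber flap, rad: 0 shut (flat over the mouth), grows opening, stops at 0.95. Spring-closed: 2 to 5 N on the paddle holds it open. Plate 68 mm (hopper x = 3 to 71 mm) by 58 mm across, 4 mm thick, hinged on the -y side. Shut, its underside is 6 mm above the deck and its edge bars the lane; open, its free edge rises to 130 mm above the bench. From 0.75 the base passes freely beneath.
- paddle (a point): Point on the red paddle, mid-length, 33 mm out from the hinge axis. The paddle is a flat plate rigid with the flap, 4 mm thick, 12 to 46 mm out on the -y side, x = -130 to -2 mm of the hopper. Flap shut: it slopes up and outward at 45 deg (this point 101 mm above the bench). Flap at 0.785: level. A tip may slide along it in x, the angle unchanged.
- press (a point): Where to press: fixed point of the hopper at x = -66, y = -68, z = 77 mm. A fingertip coming straight down on the line y = -68 mm, at any x of the paddle, pushes the paddle down; with the tip at 77 mm above the bench the flap is at about 0.87, and the other fingertip, in the lane at y = 0 and 7 mm above its deck, clears the guides and still pushes the base.
- base: Miscast figure base in translucent blue resin: a stepped block 40 mm long (its x), 30 mm wide (y), 18 mm high (lower 11 mm full size, upper step 32 x 22 mm), about 40 g. Origin at the centre of its underside. It starts lying in the lane, front face 18 to 45 mm before the mouth.
- paint_red: Bystander: red paint bottle, 32 mm thick, 85 mm high, left of the hopper; origin under its foot.
- paint_green: Bystander: green paint bottle, 32 mm thick, 85 mm high, left of the hopper; origin under its foot.
- boot: Bystander: good blue resin boot, 62 x 34 mm, 66 mm high, left of the lane; origin under its foot.
- spray_can: Bystander: black spray can, 60 mm thick, 170 mm high; origin under its foot.
- pot: Bystander: white ceramic pot, 76 mm wide, 70 mm high; origin under its foot.
- brush: Bystander: paint brush lying flat, 170 mm long; origin under its middle.
- phone: Bystander: black phone lying flat, 75 x 155 x 9 mm; origin at the centre of its underside.
There are look-alikes about, which are no part of the job. Leave any black, green or pink look-alike of the base alone.

How it is judged:
By the outcome, as a careful person would: the job done as asked, in the order asked, and still so for the second after the job is handed in, with the robot touching nothing.
It also fails if it takes over 35 s, if anything falls off the work surface, if the arm or the gripper's body presses on something with over 40 N, if the wrist force passes 120 N, or if a joint passes its speed limit or range.

## Working session

There is one attempt and no reset: what is moved stays moved. The work goes in short steps, Python scripts to look and compute and a tool call to move; the robot and the scene stay as the last step left them, time stands still between calls to the robot, and variables do not carry over. Pictures are saved under pics/ and viewed, at most 10 in all, crops included, and the job is handed in when it is done.

Besides the shell and the picture viewer there is one more tool, called after "Emit:" in YAML: its name, and indented under it one key for each argument. play_rows: Moves the arm, as the interface text tells. Its arguments: {"type":"object","properties":{"series":{"type":"array"},"claw":{"type":"number"},"newtons":{"type":"number"}},"required":["series"]}

```bash
mkdir -p pics; ls; python3 - <<'E'
from plant import arm
import cv2,pickle
s=arm.get_state();print(s['time_s'],s['ee_pos'],s['eef_rot'],arm.tips_ahead,s['ft_force'],s['grip_width'])
for n in('side','top'):
    d=arm.get_image(n);pickle.dump(d,open(f'{n}.pkl','wb'));cv2.imwrite(f'pics/{n}0.png',d['img'][...,::-1]);print(n,{k:v for k,v in d.items() if k!='img'})
E
```

```text
pics
0.0 [ 0.17787152 -0.65073406  0.25248791] [-3.11212751e+00 -4.17690217e-01  4.35598024e-04] 0.022 [-0.12351892 -0.13420052 -0.36830307] 1.0000645062998998
side {'fovy': 49.519504256648446, 'cx': 323.60193995076617, 'cy': 192.4100731552981, 'dist_coeffs': array([-0.00894288,  0.        ,  0.        ,  0.        ,  0.        ]), 'rvec': array([ 0.44489129, -2.80216335,  1.07392058]), 'tvec': array([0.52150597, 0.17506483, 1.14736904])}
top {'fovy': 56.20760604177691, 'cx': 320.61289379876524, 'cy': 195.38700323144354, 'dist_coeffs': array([0.01221454, 0.        , 0.        , 0.        , 0.        ]), 'rvec': array([ 2.15921574, -2.1998616 ,  0.10943631]), 'tvec': array([0.01577751, 0.54287303, 0.89295359])}
```

View pics/top0.png

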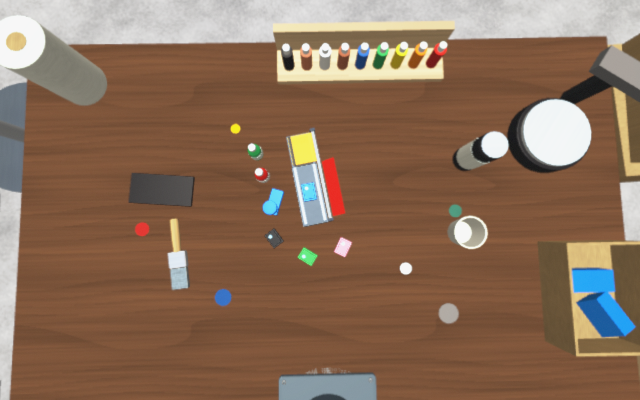

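View pics/side0.png

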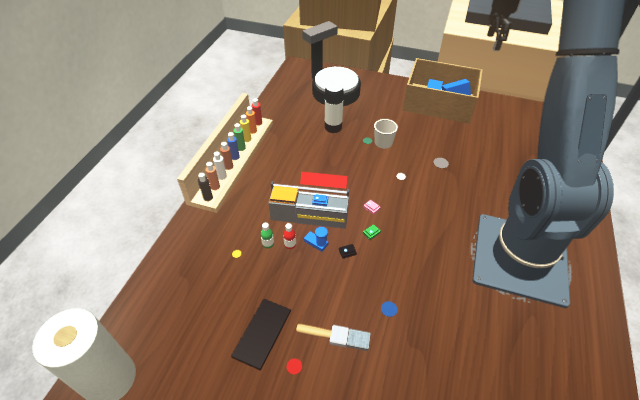

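The top view shows the hopper at about (315,180), with the amber flap at (303,148), the red paddle at (333,187) and the lane running down to (318,222).

Candidates for the base:
- (309,190): blue, in the lane. This one fits the description.
- (272,202): blue boot, on the bench.
- (274,238): black look-alike.
- (307,256): green look-alike.
- (343,247): pink look-alike.
- (223,298): blue disc.
- (600,300): blue blocks in the box.

Next I'll measure the flap, paddle and base, and take one close crop.

```bash
cat > h.py <<'E'
import numpy as np,cv2,pickle
def cast(d,px,z):
    f=d['img'].shape[0]/2/np.tan(np.radians(d['fovy'])/2)
    K=np.array([[f,0,d['cx']],[0,f,d['cy']],[0,0,1.]])
    u=cv2.undistortPoints(np.float64(px).reshape(-1,1,2),K,d['dist_coeffs']).reshape(-1,2)
    R=cv2.Rodrigues(d['rvec'])[0];c=-R.T@d['tvec']
    r=np.c_[u,np.ones(len(u))]@R
    return c+r*((np.reshape(z,(-1,1))-c[2])/r[:,2:])
def blob(d,lo,hi,near):
    m=cv2.inRange(cv2.cvtColor(d['img'],cv2.COLOR_RGB2HSV),lo,hi)
    cs,_=cv2.findContours(m,cv2.RETR_EXTERNAL,cv2.CHAIN_APPROX_NONE)
    cs=[c for c in cs if cv2.contourArea(c)>15]
    return min(cs,key=lambda c:np.hypot(*(np.array(cv2.minAreaRect(c)[0])-near)))
E
python3 - <<'E'
from h import *
B={'amber':((22,120,120),(32,255,255)),'red':((0,180,120),(4,255,255)),'base':((95,150,120),(112,255,255))}
N={'top':{'amber':(303,148),'red':(333,187),'base':(309,190)},'side':{'amber':(285,194),'red':(324,181),'base':(320,200)}}
for n in('top','side'):
    d=pickle.load(open(n+'.pkl','rb'))
    for k,z in(('amber',.08),('red',.0985),('base',.085)):
        c=blob(d,*B[k],N[n][k]);r=cv2.minAreaRect(c);b=cv2.boxPoints(r)
        p=cast(d,b,z);M=cv2.moments(c)
        e=np.diff(np.r_[p,p[:1]],axis=0)[:,:2]
        print(n,k,cv2.contourArea(c),b.round(1).tolist(),'\n  ctr',cast(d,[M['m10']/M['m00'],M['m01']/M['m00']],z)[0].round(4),'\n ',p[:,:2].round(4).tolist(),np.hypot(*e.T).round(3),np.degrees(np.arctan2(e[:,1],e[:,0])).round(1))
d=pickle.load(open('top.pkl','rb'));s=pickle.load(open('side.pkl','rb'))
a=cv2.resize(d['img'][120:240,265:365],None,fx=4,fy=4,interpolation=2);b=cv2.resize(s['img'][160:260,260:360],None,fx=4,fy=4,interpolation=2)
o=np.zeros((480,800,3),np.uint8);o[:,:400]=a;o[:400,400:]=b
cv2.imwrite('pics/crop.png',o[...,::-1])
E
```

```text
top amber 567.0 [[289.70001220703125, 136.6999969482422], [310.5, 132.5], [316.1000061035156, 160.60000610351562], [295.29998779296875, 164.6999969482422]] 
  ctr [0.6481 0.0454 0.08  ] 
  [[0.6769, 0.0756], [0.6859, 0.027], [0.6193, 0.0151], [0.6104, 0.0634]] [0.049 0.068 0.049 0.068] [ -79.4 -169.9  100.5   10.4]
top red 648.5 [[321.0, 159.3000030517578], [333.29998779296875, 156.6999969482422], [344.8999938964844, 213.0], [332.6000061035156, 215.5]] 
  ctr [ 0.5561 -0.022   0.0985] 
  [[0.6187, 0.004], [0.6241, -0.0241], [0.4957, -0.0473], [0.4906, -0.0196]] [0.029 0.13  0.028 0.13 ] [ -79.2 -169.7  100.6   10.5]
top base 40.5 [[305.0, 184.0], [315.0, 184.0], [315.0, 200.0], [305.0, 200.0]] 
  ctr [0.5377 0.0268 0.085 ] 
  [[0.5645, 0.0416], [0.564, 0.0187], [0.5272, 0.0193], [0.5277, 0.0422]] [0.023 0.037 0.023 0.037] [-91.  179.   88.9  -0.9]
side amber 277.0 [[270.0, 198.0], [271.3999938964844, 185.10000610351562], [296.3999938964844, 187.8000030517578], [295.1000061035156, 200.60000610351562]] 
  ctr [0.6501 0.0435 0.08  ] 
  [[0.6785, 0.0721], [0.6933, 0.0267], [0.6233, 0.0143], [0.6103, 0.0597]] [0.048 0.071 0.047 0.069] [ -71.9 -169.9  105.9   10.3]
side red 521.5 [[299.6000061035156, 183.60000610351562], [300.8999938964844, 171.1999969482422], [346.8999938964844, 175.8000030517578], [345.70001220703125, 188.1999969482422]] 
  ctr [ 0.5566 -0.0217  0.0985] 
  [[0.6137, 0.0125], [0.6268, -0.0335], [0.4985, -0.0566], [0.4889, -0.0105]] [0.048 0.13  0.047 0.127] [ -74.1 -169.8  101.8   10.4]
side base 102.5 [[312.5, 202.60000610351562], [313.5, 193.89999389648438], [327.5, 195.5], [326.5, 204.1999969482422]] 
  ctr [0.5465 0.0376 0.085 ] 
  [[0.5618, 0.0557], [0.5694, 0.0254], [0.5313, 0.0189], [0.5244, 0.0492]] [0.031 0.039 0.031 0.038] [ -75.9 -170.3  102.9    9.9]
```

View pics/crop.png

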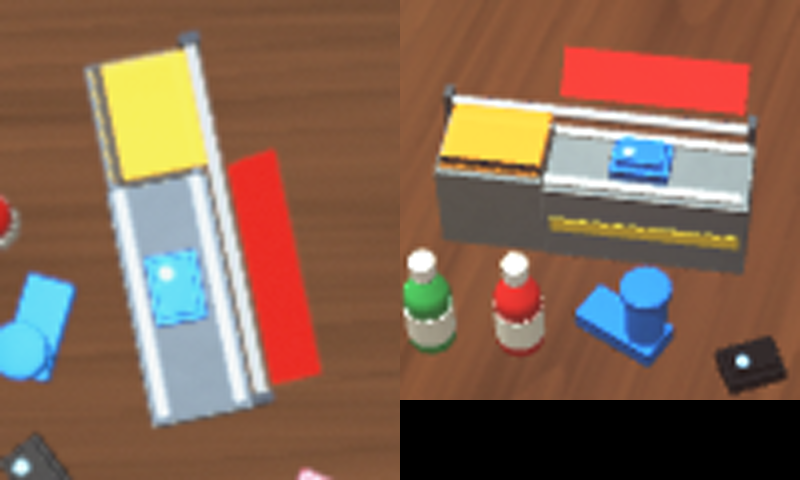

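```bash
python3 - <<'E'
from h import *
from plant import arm
d=pickle.load(open('top.pkl','rb'))
a=np.radians(10.4);E=np.array([[np.cos(a),np.sin(a)],[-np.sin(a),np.cos(a)]]);O=np.array([.6112,.0447])
pc=np.array([[160,420],[243,405],[118,188],[198,175],[268,398],[190,40],[143,255],[200,248],[210,320],[157,327]])/4+[265,120]-.4
z=[.074]*4+[.088]*2+[.081]*4
for p,w in zip(((cast(d,pc,z)[:,:2]-O)@E.T*1e3).round(1),['guideL','guideR','gL far','gR far','brk near','brk far']+['base']*4):print(w,p)
s=arm.get_state();R=cv2.Rodrigues(s['eef_rot'])[0];print(R.round(3),(E@(s['ee_pos'][:2]-O)*1e3).round(1))
ty=R[:2,1];print('tool y angle',np.degrees(np.arctan2(ty[1],ty[0])))
for t in(-100,-110,-8):
    T=O+np.array([t*1e-3,-.034])@E;print(t,T,R.T@np.array([*(T-s['ee_pos'][:2]),0])*1e3/30)
E
```

```text
guideL [-137.2   24.8]
guideR [-138.3  -23.7]
gL far [-0.1 22.4]
gR far [ -1.7 -24.8]
brk near [-137.4  -38.1]
brk far [ 74.2 -35.6]
base [-42.4  15.6]
base [-45.  -17.4]
base [-86.9 -14.8]
base [-84.8  15.8]
[[ 0.965  0.264 -0.   ]
 [ 0.264 -0.965  0.001]
 [-0.    -0.001 -1.   ]] [-551.8 -605.8]
tool y angle -74.71221749894798
-100 [ 0.5189805  -0.00679334] [ 16.62825554 -17.70811373   0.02499997]
-110 [ 0.50914479 -0.00859854] [ 16.29613438 -17.73651519   0.0250695 ]
-8 [0.60946908 0.00981442] [ 19.6837702  -17.44682033   0.02436025]
```

The close crop confirms the base in the lane, centred at about (309,192), with its rear at hopper x ≈ -86. The guides, brackets and paddle agree with the given sizes to 1–2 mm. Now moving above the lane.

Emit:
play_rows:
  series:
    - {"xyz": [0.8, -0.9, 0], "roll": 0}
    - {"xyz": [1.6, -1.75, 0], "roll": 0}
    - {"xyz": [2.45, -2.65, 0], "roll": 0}
    - {"xyz": [3.3, -3.5, 0], "roll": 0}
    - {"xyz": [4.1, -4.4, 0], "roll": 0}
  claw: 54
  newtons: 40

```text
time_s: 0.52
ee_pos: [0.2625, -0.4896, 0.2529]
eef_rot: [-3.113, -0.418, -0.0]
ft_force: [1.0, -0.0, -0.6]
grip_width: 0.634
grip_force: 0.0
```

Emit:
play_rows:
  series:
    - {"xyz": [0.8, -0.9, 0], "roll": 0}
    - {"xyz": [1.6, -1.75, 0], "roll": 0}
    - {"xyz": [2.45, -2.65, 0], "roll": 0}
    - {"xyz": [3.3, -3.5, 0], "roll": 0}
    - {"xyz": [4.1, -4.4, 0], "roll": 0}

```text
time_s: 0.93
ee_pos: [0.3463, -0.33, 0.2532]
eef_rot: [-3.114, -0.418, -0.0]
ft_force: [1.5, -0.5, 0.7]
grip_width: 0.632
grip_force: 0.0
```

Emit:
play_rows:
  series:
    - {"xyz": [0.8, -0.9, 0], "roll": 0}
    - {"xyz": [1.6, -1.75, 0], "roll": 0}
    - {"xyz": [2.45, -2.65, 0], "roll": 0}
    - {"xyz": [3.3, -3.5, 0], "roll": 0}
    - {"xyz": [4.1, -4.4, 0], "roll": 0}

```text
time_s: 1.35
ee_pos: [0.4301, -0.1702, 0.2533]
eef_rot: [3.114, 0.418, 0.0]
ft_force: [1.0, -0.3, 0.0]
grip_width: 0.638
grip_force: 0.0
```

Emit:
play_rows:
  series:
    - {"xyz": [1, -1, 0], "roll": 0.2}
    - {"xyz": [2, -2.1, 0], "roll": 0.4}
    - {"xyz": [3, -3.2, 0], "roll": 0.6}
    - {"xyz": [4.0, -4.3, 0], "roll": 0.82}
    - {"xyz": [4.0, -4.3, 0], "roll": 0.82}

```text
time_s: 1.77
ee_pos: [0.5135, -0.0084, 0.2532]
eef_rot: [-3.124, -0.293, -0.003]
ft_force: [0.2, 0.2, 0.2]
grip_width: 0.633
grip_force: 0.0
```

```bash
cat >> h.py <<'E'
a=np.radians(10.4);E=np.array([[np.cos(a),np.sin(a)],[-np.sin(a),np.cos(a)]]);O=np.array([.6112,.0447])
def st(arm):
    s=arm.get_state();R=cv2.Rodrigues(s['eef_rot'])[0]
    print('t',s['time_s'],'hop',(E@(s['ee_pos'][:2]-O)*1e3).round(1),'z',s['ee_pos'][2].round(4),'toolx in hopper deg',np.degrees(np.arctan2(R[1,0],R[0,0])).round(2)-10.4,'tilt',R[:2,2].round(4),'F',s['ft_force'].round(1),'grip',s['grip_width'],'tips',arm.tips_ahead)
    return s
E
python3 - <<'E'
from h import *
from plant import arm
st(arm)
for n in('top','side','wrist'):
    d=arm.get_image(n);pickle.dump(d,open(n+'1.pkl','wb'));cv2.imwrite(f'pics/{n}1.png',d['img'][...,::-1])
print(d['mount'])
E
```

```text
t 1.7667 hop [-105.7  -34.6] z 0.2532 toolx in hopper deg 0.33000000000000007 tilt [0.0014 0.0035] F [0.2 0.2 0.2] grip 0.6328269637294093 tips 0.022
[[ 1.14197669e-03 -9.63002338e-01 -2.69490616e-01  6.88218752e-02]
 [ 9.99999323e-01  1.16001284e-03  9.23254273e-05 -1.90784308e-04]
 [ 2.23702973e-04 -2.69490539e-01  9.63003011e-01 -1.19469919e-01]
 [ 0.00000000e+00  0.00000000e+00  0.00000000e+00  1.00000000e+00]]
```

View pics/wrist1.png

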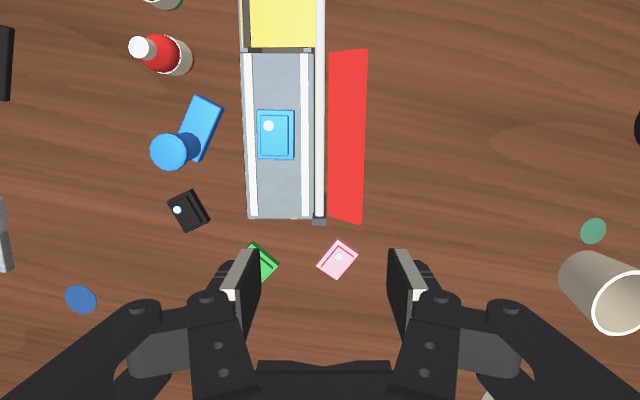

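Emit:
play_rows:
  series:
    - {"xyz": [-0.1, 0, 0.5], "roll": 0}
    - {"xyz": [-0.1, 0, 1.0], "roll": 0}
    - {"xyz": [-0.1, 0, 1.5], "roll": 0}
    - {"xyz": [-0.1, 0, 2.0], "roll": 0}
    - {"xyz": [-0.1, 0, 2.5], "roll": 0}

```text
time_s: 2.33
ee_pos: [0.5075, -0.0186, 0.1777]
eef_rot: [3.128, 0.279, -0.001]
ft_force: [0.9, 0.1, 0.0]
grip_width: 0.631
grip_force: 0.0
```

```bash
python3 - <<'E'
from h import *
from plant import arm
st(arm)
a=[arm.get_image(n) for n in('top','side','wrist')]
o=np.zeros((600,800,3),np.uint8)
o[:300,:400]=cv2.resize(a[0]['img'][120:240,255:415],(400,300),interpolation=2)
o[:300,400:]=cv2.resize(a[1]['img'][130:250,240:400],(400,300),interpolation=2)
o[300:,:480]=cv2.resize(a[2]['img'],(480,300))
cv2.imwrite('pics/c2.png',o[...,::-1])
E
```

```text
t 2.3333 hop [-113.5  -43.6] z 0.1777 toolx in hopper deg -0.1899999999999995 tilt [-0.0004 -0.001 ] F [0.9 0.1 0. ] grip 0.6305258366007563 tips 0.022
```

View pics/c2.png

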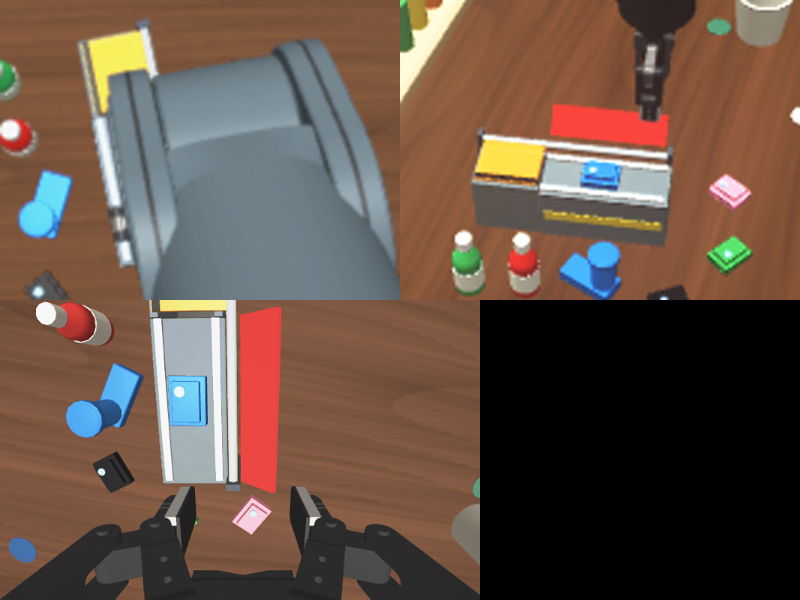

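The wrist view shows the fingers straddling the hinge tube, about 9 mm too far to the right. That agrees with the reported pose. I'll correct sideways while lowering.

Emit:
play_rows:
  series:
    - {"xyz": [0.1, -0.15, 0.3], "roll": 0}
    - {"xyz": [0.2, -0.32, 0.6], "roll": 0}
    - {"xyz": [0.2, -0.32, 1.0], "roll": 0}
    - {"xyz": [0.2, -0.32, 1.2], "roll": 0}
    - {"xyz": [0.2, -0.32, 1.2], "roll": 0}

```text
time_s: 2.9
ee_pos: [0.5119, -0.0055, 0.1411]
eef_rot: [-3.129, -0.285, 0.003]
ft_force: [0.6, -0.6, -1.1]
grip_width: 0.634
grip_force: 0.0
```

```bash
python3 - <<'E'
from h import *
from plant import arm
st(arm)
a=arm.get_image('side');w=arm.get_image('wrist');st(arm)
o=np.zeros((600,800,3),np.uint8)
o[:300,:]=cv2.resize(a['img'][140:230,240:480],(800,300),interpolation=2)
o[300:,:480]=cv2.resize(w['img'],(480,300))
cv2.imwrite('pics/c3.png',o[...,::-1])
E
```

```text
t 2.9 hop [-106.8  -31.4] z 0.1411 toolx in hopper deg 0.0 tilt [-0.002 -0.   ] F [ 0.6 -0.6 -1.1] grip 0.6343953352620058 tips 0.022
t 3.0 hop [-106.2  -31.7] z 0.1423 toolx in hopper deg -0.030000000000001137 tilt [-0.0003 -0.    ] F [1.  0.3 0.2] grip 0.6321589550930894 tips 0.022
```

View pics/c3.png

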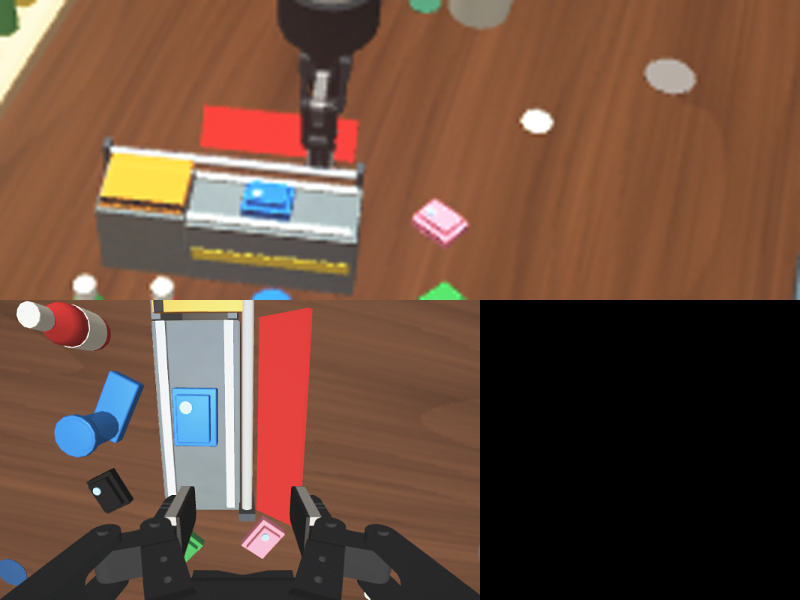

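Fingers are straddling the tube, 20 mm behind the base. Pressing down now.

Emit:
play_rows:
  series:
    - {"xyz": [0, 0.08, 0.3], "roll": 0}
    - {"xyz": [0, 0.08, 0.6], "roll": 0}
    - {"xyz": [0, 0.08, 0.9], "roll": 0}
    - {"xyz": [0, 0.08, 1.2], "roll": 0}
    - {"xyz": [0, 0.08, 1.2], "roll": 0}

```text
time_s: 3.42
ee_pos: [0.5125, -0.0082, 0.1046]
eef_rot: [-3.129, -0.284, 0.002]
ft_force: [1.0, 0.2, 3.8]
grip_width: 0.632
grip_force: 1.6
```

```bash
python3 - <<'E'
from h import *
from plant import arm
st(arm)
a=arm.get_image('side');w=arm.get_image('wrist');st(arm)
o=np.zeros((600,800,3),np.uint8)
o[:300,:]=cv2.resize(a['img'][150:225,240:440],(800,300),interpolation=2)
o[300:,:480]=cv2.resize(w['img'],(480,300))
cv2.imwrite('pics/c4.png',o[...,::-1])
E
```

```text
t 3.4167 hop [-106.6  -34.2] z 0.1046 toolx in hopper deg -0.030000000000001137 tilt [-0.0015  0.0001] F [1.  0.2 3.8] grip 0.6316019364343376 tips 0.022
t 3.5167 hop [-106.6  -33.9] z 0.1058 toolx in hopper deg -0.030000000000001137 tilt [-0.0014  0.0002] F [-1.1  0.4  3.6] grip 0.6331254264005031 tips 0.022
```

View pics/c4.png

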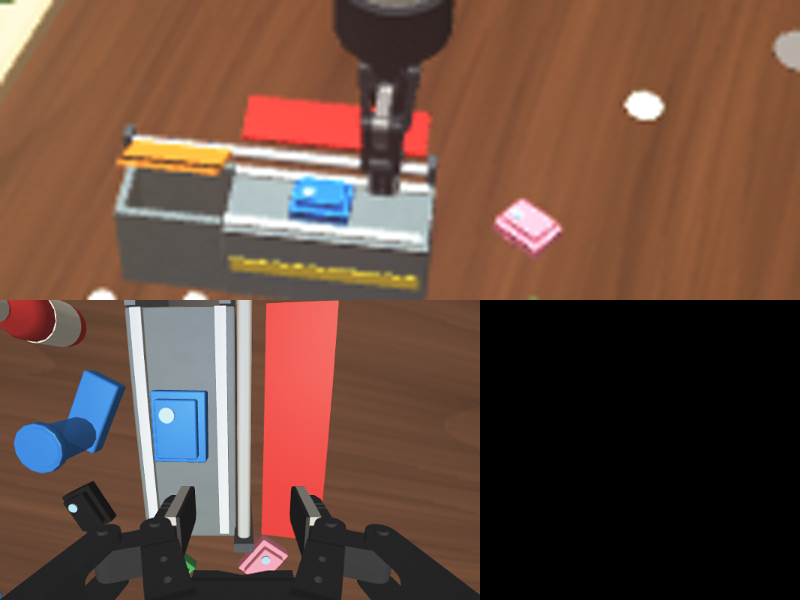

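The side view shows the flap open wide and the paddle pressed near level, with 3.7 N on the wrist. Lower a further 6 mm, then push slowly.

Emit:
play_rows:
  series:
    - {"xyz": [0, 0, 0.2], "roll": 0}
    - {"xyz": [0, 0, 0.22], "roll": 0}
    - {"xyz": [0, 0, 0.22], "roll": 0}
    - {"xyz": [0.1, 0, 0.22], "roll": 0}
    - {"xyz": [0.2, 0, 0.22], "roll": 0}

```text
time_s: 3.93
ee_pos: [0.5183, -0.0071, 0.0999]
eef_rot: [-3.129, -0.284, 0.002]
ft_force: [-2.9, -0.1, 4.3]
grip_width: 0.632
grip_force: 1.9
```

Emit:
play_rows:
  series:
    - {"xyz": [0.15, 0, 0], "roll": 0}
    - {"xyz": [0.3, 0, 0], "roll": 0}
    - {"xyz": [0.5, 0, 0], "roll": 0}
    - {"xyz": [0.7, 0, 0], "roll": 0}
    - {"xyz": [0.9, 0, 0], "roll": 0}

```text
time_s: 4.35
ee_pos: [0.5461, -0.002, 0.0997]
eef_rot: [-3.129, -0.284, 0.0]
ft_force: [-2.9, -0.6, 3.9]
grip_width: 0.633
grip_force: 2.1
```

```bash
python3 - <<'E'
from h import *
from plant import arm
a=arm.get_image('side');w=arm.get_image('wrist');st(arm)
o=np.zeros((600,800,3),np.uint8)
o[:300,:]=cv2.resize(a['img'][150:225,240:440],(800,300),interpolation=2)
o[300:,:480]=cv2.resize(w['img'],(480,300))
cv2.imwrite('pics/c5.png',o[...,::-1])
E
```

```text
t 4.45 hop [-71.3 -34.1] z 0.0998 toolx in hopper deg -0.009999999999999787 tilt [0.0022 0.0005] F [3.  1.7 3.5] grip 0.6306142516753009 tips 0.022
```

View pics/c5.png

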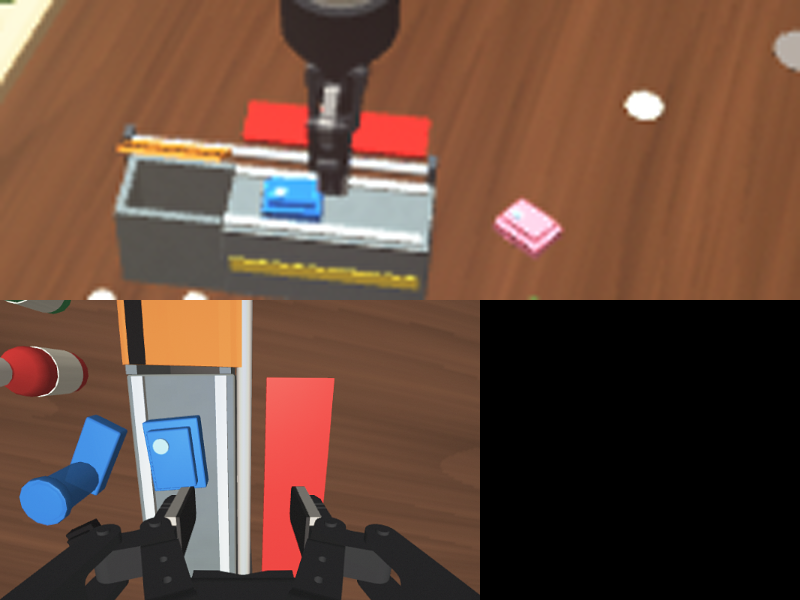

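The flap is fully open and the base is sliding, but yawed a little to the left. I'll shift the finger about 4 mm left and keep pushing.

Emit:
play_rows:
  series:
    - {"xyz": [-0.05, -0.08, 0], "roll": 0}
    - {"xyz": [0.0, -0.15, 0], "roll": 0}
    - {"xyz": [0.2, -0.15, 0], "roll": 0}
    - {"xyz": [0.4, -0.15, 0], "roll": 0}
    - {"xyz": [0.6, -0.15, 0], "roll": 0}

```text
time_s: 4.87
ee_pos: [0.5622, 0.0058, 0.0996]
eef_rot: [-3.129, -0.284, 0.002]
ft_force: [-3.2, -0.3, 3.5]
grip_width: 0.632
grip_force: 2.4
```

Emit:
play_rows:
  series:
    - {"xyz": [0.2, 0, 0], "roll": 0}
    - {"xyz": [0.4, 0, 0], "roll": 0}
    - {"xyz": [0.6, 0, 0], "roll": 0}
    - {"xyz": [0.8, 0, 0], "roll": 0}
    - {"xyz": [1.0, 0, 0], "roll": 0}

```text
time_s: 5.28
ee_pos: [0.5924, 0.0109, 0.0997]
eef_rot: [-3.129, -0.284, 0.0]
ft_force: [-3.8, -0.5, 4.9]
grip_width: 0.631
grip_force: 2.5
```

```bash
python3 - <<'E'
from h import *
from plant import arm
st(arm)
a=arm.get_image('side');w=arm.get_image('wrist');st(arm)
o=np.zeros((600,800,3),np.uint8)
o[:300,:]=cv2.resize(a['img'][150:225,240:440],(800,300),interpolation=2)
o[300:,:480]=cv2.resize(w['img'],(480,300))
cv2.imwrite('pics/c6.png',o[...,::-1])
E
```

```text
t 5.2833 hop [-24.6 -29.8] z 0.0997 toolx in hopper deg -0.030000000000001137 tilt [-0.0001  0.    ] F [-3.8 -0.5  4.9] grip 0.6309311258990883 tips 0.022
t 5.3833 hop [-23.5 -29.7] z 0.0998 toolx in hopper deg -0.019999999999999574 tilt [0.002  0.0004] F [0.3 0.8 3.8] grip 0.6322947349401931 tips 0.022
```

View pics/c6.png

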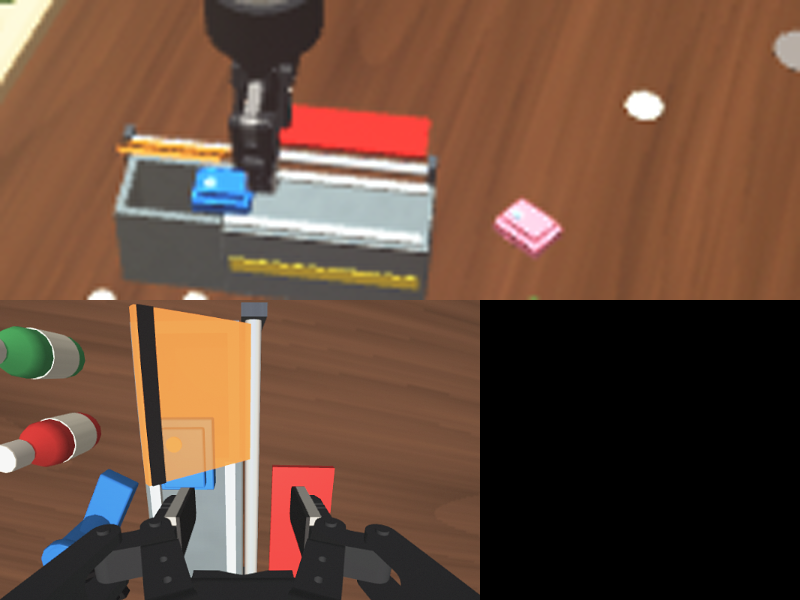

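The base is straight and partly under the flap, which is wide open. One last short push is left, stopping before the finger reaches the flap edge.

Emit:
play_rows:
  series:
    - {"xyz": [0.15, 0, 0], "roll": 0}
    - {"xyz": [0.3, 0, 0], "roll": 0}
    - {"xyz": [0.42, 0, 0], "roll": 0}
    - {"xyz": [0.42, 0, 0], "roll": 0}
    - {"xyz": [0.42, 0, 0], "roll": 0}

```text
time_s: 5.8
ee_pos: [0.6048, 0.0133, 0.1003]
eef_rot: [-3.129, -0.284, -0.002]
ft_force: [-2.6, 0.6, 8.7]
grip_width: 0.634
grip_force: 4.4
```

```bash
cat >> h.py <<'E'
def chk(arm):
    st(arm)
    for n in('side','wrist'):
        d=arm.get_image(n);pickle.dump(d,open(n+'9.pkl','wb'))
        m=cv2.inRange(cv2.cvtColor(d['img'],cv2.COLOR_RGB2HSV),(95,120,60),(115,255,255))
        k,_,S,C=cv2.connectedComponentsWithStats(m)
        print(n,[(S[i,4],C[i].round().tolist(),S[i,:4].tolist()) for i in range(1,k) if S[i,4]>8])
E
python3 -c "
from h import *
from plant import arm
chk(arm)"
```

```text
t 5.8 hop [-12.  -29.8] z 0.1003 toolx in hopper deg -0.030000000000001137 tilt [0.0013 0.0002] F [-2.6  0.6  8.7] grip 0.6341541875598542 tips 0.022
side [(np.int32(438), [451.0, 86.0], [427, 79, 44, 16]), (np.int32(25), [232.0, 140.0], [227, 137, 10, 6]), (np.int32(132), [291.0, 198.0], [284, 192, 16, 12]), (np.int32(381), [317.0, 238.0], [304, 227, 24, 24]), (np.int32(187), [389.0, 309.0], [381, 302, 16, 15])]
wrist [(np.int32(2894), [151.0, 276.0], [103, 242, 83, 79]), (np.int32(15), [73.0, 343.0], [67, 338, 13, 10]), (np.int32(136), [119.0, 369.0], [113, 358, 13, 23])]
```

Emit:
play_rows:
  series:
    - {"xyz": [0, 0, 0], "roll": 0}
    - {"xyz": [-0.15, 0, 0], "roll": 0}
    - {"xyz": [-0.3, 0, 0], "roll": 0}
    - {"xyz": [-0.4, 0, 0], "roll": 0}
    - {"xyz": [-0.4, 0, 0], "roll": 0}

```text
time_s: 6.32
ee_pos: [0.5926, 0.011, 0.1001]
eef_rot: [-3.129, -0.284, -0.002]
ft_force: [2.5, 0.8, 4.9]
grip_width: 0.634
grip_force: 2.1
```

```bash
python3 -c "
from h import *
from plant import arm
chk(arm)"
```

```text
t 6.3167 hop [-24.4 -29.7] z 0.1001 toolx in hopper deg -0.019999999999999574 tilt [0.0012 0.0002] F [2.5 0.8 4.9] grip 0.633898367274115 tips 0.022
side [(np.int32(438), [451.0, 86.0], [427, 79, 44, 16]), (np.int32(25), [232.0, 140.0], [227, 137, 10, 6]), (np.int32(381), [317.0, 238.0], [304, 227, 24, 24]), (np.int32(186), [389.0, 309.0], [381, 302, 16, 15])]
wrist [(np.int32(5036), [130.0, 281.0], [55, 224, 129, 131])]
```

The base has gone from the side view, so it has dropped into the well. I'll back off and let the flap rise gently.

Emit:
play_rows:
  series:
    - {"xyz": [-0.3, 0, 0], "roll": 0}
    - {"xyz": [-0.6, 0, 0], "roll": 0}
    - {"xyz": [-0.6, 0, -0.3], "roll": 0}
    - {"xyz": [-0.6, 0, -0.6], "roll": 0}
    - {"xyz": [-0.6, 0, -0.9], "roll": 0}

```text
time_s: 6.83
ee_pos: [0.5739, 0.008, 0.1274]
eef_rot: [-3.128, -0.284, 0.003]
ft_force: [-0.0, 1.6, 0.6]
grip_width: 0.636
grip_force: 0.3
```

Emit:
play_rows:
  series:
    - {"xyz": [0, 0, -0.5], "roll": 0}
    - {"xyz": [0, 0, -1.2], "roll": 0}
    - {"xyz": [0, 0, -2.0], "roll": 0}
    - {"xyz": [0, 0, -3.0], "roll": 0}
    - {"xyz": [0, 0, -4.0], "roll": 0}

```text
time_s: 7.25
ee_pos: [0.574, 0.0073, 0.2484]
eef_rot: [3.129, 0.283, -0.002]
ft_force: [0.7, 0.3, 0.6]
grip_width: 0.634
grip_force: 0.0
```

Emit:
play_rows:
  series:
    - {"xyz": [-0.5, 1, 0], "roll": 0}
    - {"xyz": [-1, 2, 0], "roll": 0}
    - {"xyz": [-1.5, 3, 0], "roll": 0}
    - {"xyz": [-2, 4, 0], "roll": 0}
    - {"xyz": [-2, 4, 0], "roll": 0}

```text
time_s: 7.67
ee_pos: [0.5345, -0.1293, 0.2474]
eef_rot: [3.126, 0.269, -0.003]
ft_force: [0.3, -0.9, -0.3]
grip_width: 0.632
grip_force: 0.0
```

```bash
python3 - <<'E'
from h import *
from plant import arm
chk(arm)
s=pickle.load(open('side9.pkl','rb'));t=arm.get_image('top')
o=np.zeros((600,800,3),np.uint8)
o[:300]=cv2.resize(s['img'][150:260,220:440],(800,300),interpolation=2)
o[300:,:480]=cv2.resize(t['img'],(480,300))
o[300:,480:]=cv2.resize(t['img'][125:231,250:360],(320,300),interpolation=2)
cv2.imwrite('pics/end.png',o[...,::-1])
E
```

```text
t 7.6667 hop [-106.8 -157.3] z 0.2474 toolx in hopper deg -0.5700000000000003 tilt [-0.0016 -0.0044] F [ 0.3 -0.9 -0.3] grip 0.6315511087588379 tips 0.022
side [(np.int32(436), [451.0, 86.0], [427, 79, 44, 16]), (np.int32(25), [232.0, 140.0], [227, 137, 10, 6]), (np.int32(378), [317.0, 238.0], [304, 227, 24, 24]), (np.int32(187), [389.0, 309.0], [381, 302, 16, 15])]
wrist [(np.int32(3416), [68.0, 145.0], [22, 102, 82, 77]), (np.int32(137), [3.0, 307.0], [0, 295, 8, 23])]
```

View pics/end.png

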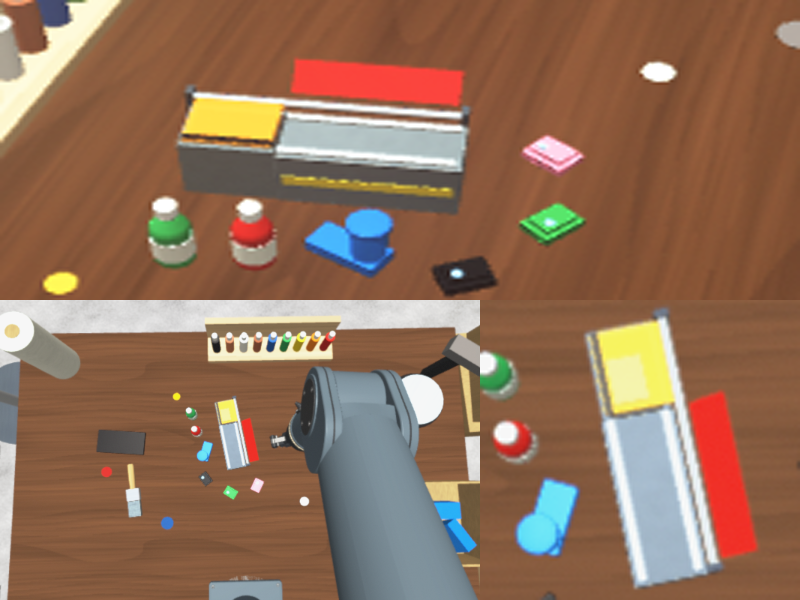

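The lane is empty, the flap is shut with the base's outline showing through it in the well, and the bystanders haven't moved. I'm handing the job in.

```bash
python3 -c "
from plant import arm
print(arm.close_job())"
```

```text
the job is handed in; nothing more can be done
None
```

The blue base was pushed into the hopper under the held-open flap, the flap sprang shut, nothing else looked moved in the final pictures, and I handed the job in at about 8 s on the robot's clock (no verdict was returned).

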